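# Sort the full and the empty kitchen tin by their heft

### The job

Three tins that look alike stand among other things in the wooden crate: one is full, one is part used and one is empty, and only their weight tells which is which. Stand the full tin in the middle of the round wooden board and the empty one in the white tray, and leave the part-used one standing in the crate. Set the tins down upright without dropping or tipping them, and leave everything else where it stands.

Things in the scene. Friction and masses are not known exactly. Their poses are not given: they have to be found in the camera images.
- tin_a: one of three identical-looking square blue tins, 62 x 62 mm, lid fixed on, its top 102 mm above the underside; on it a round wooden knob, 28 mm across, 34 mm tall (102 to 136 mm up), to lift it by (40 N grip). Origin: centre of the underside, z up. Starts upright in the crate. Total mass 0.17 to 0.21 kg empty, 0.33 to 0.39 part used, 0.54 to 0.65 full; contents hidden, shuffled each run
- tin_b: one of three identical-looking square blue tins, 62 x 62 mm, lid fixed on, its top 102 mm above the underside; on it a round wooden knob, 28 mm across, 34 mm tall (102 to 136 mm up), to lift it by (40 N grip). Origin: centre of the underside, z up. Starts upright in the crate. Total mass 0.17 to 0.21 kg empty, 0.33 to 0.39 part used, 0.54 to 0.65 full; contents hidden, shuffled each run
- tin_c: one of three identical-looking square blue tins, 62 x 62 mm, lid fixed on, its top 102 mm above the underside; on it a round wooden knob, 28 mm across, 34 mm tall (102 to 136 mm up), to lift it by (40 N grip). Origin: centre of the underside, z up. Starts upright in the crate. Total mass 0.17 to 0.21 kg empty, 0.33 to 0.39 part used, 0.54 to 0.65 full; contents hidden, shuffled each run
- crate: low open wooden crate with slatted walls, 330 (x) x 220 (y) x 60 mm high, walls 8 mm, inner floor 8 mm above its origin; fixed to the counter. Origin: centre of the underside. Holds the three tins and three other things, shuffled, in two rows of three about 100 mm apart
- board: round wooden board, 140 mm in diameter, 14 mm thick, its top 14 mm above its origin, fixed on the dark mat. Origin: centre of the underside
- tray: shallow white plastic tray, 150 x 150 mm, 24 mm high, walls and floor 5 mm thick, inner floor 5 mm above its origin, fixed on the dark mat. Origin: centre of the underside
- mat: dark slab under board and tray, 380 (x) x 190 (y) x 4 mm, fixed. Origin: centre of the underside. It lies on the other side of the robot's forward line from the crate; left and right are swapped from run to run
- oil_bottle: green glass oil bottle with white cap, 64 mm across, 180 mm tall, standing in the crate; loose. Origin: centre of the underside
- pepper_mill: dark wooden pepper mill, 56 mm across, 170 mm tall, standing in the crate; loose. Origin: centre of the underside
- preserve_jar: amber glass jar with a brass lid, 70 mm across, 110 mm tall, standing in the crate; loose. Origin: centre of the underside
- vase: slim blue ceramic bottle vase, 54 mm across, 180 mm tall, standing between the crate and the dark mat; loose. Origin: centre of the underside
- candle_glass: clear open glass, 68 mm across, 100 mm tall, on the left of the work area; loose. Origin: centre of the underside
- bowl: terracotta bowl, 100 mm across, 50 mm tall, on the right of the work area; loose. Origin: centre of the underside
Mind the look-alikes: they are no part of the job. What is meant by the board is not green, orange or red, and is the larger of those in its own colour.

How it is judged (in metres and radians):
At the end, for the whole second after the job is handed in: Upright (0.1 rad), at rest: the full tin on the board within 26 mm of its centre (board bears over 4.5 N); the empty tin on the floor of the tray within 55 mm of its centre (tray bears 1.0 to 2.7 N); the part-used tin on the crate floor, inside its walls (angle between each of tin_a, tin_b, tin_c's own z axis and vertical below 0.1 rad and linear speed of each of tin_a, tin_b, tin_c below 0.03 m/s and ((horizontal distance between tin_a and board below 0.026 m and z of tin_a in the frame of board between 0.008 and 0.02 m) or (horizontal distance between tin_b and board below 0.026 m and z of tin_b in the frame of board between 0.008 and 0.02 m) or (horizontal distance between tin_c and board below 0.026 m and z of tin_c in the frame of board between 0.008 and 0.02 m)) and ((horizontal distance between tin_a and tray below 0.055 m and z of tin_a in the frame of tray between -0.002 and 0.012 m) or (horizontal distance between tin_b and tray below 0.055 m and z of tin_b in the frame of tray between -0.002 and 0.012 m) or (horizontal distance between tin_c and tray below 0.055 m and z of tin_c in the frame of tray between -0.002 and 0.012 m)) and ((x of tin_a in the frame of crate between -0.157 and 0.157 m and y of tin_a in the frame of crate between -0.102 and 0.102 m and z of tin_a in the frame of crate between -0.002 and 0.018 m) or (x of tin_b in the frame of crate between -0.157 and 0.157 m and y of tin_b in the frame of crate between -0.102 and 0.102 m and z of tin_b in the frame of crate between -0.002 and 0.018 m) or (x of tin_c in the frame of crate between -0.157 and 0.157 m and y of tin_c in the frame of crate between -0.102 and 0.102 m and z of tin_c in the frame of crate between -0.002 and 0.018 m)) and contact force between board and anything else above 4.5 N and contact force between tray and anything else between 1 and 2.7 N); the robot touches nothing.
It fails at once if a bystander (bottle, mill, jar, vase, glass, bowl) is shifted by more than 30 mm or tipped over (distance of any of oil_bottle, pepper_mill, preserve_jar, vase, candle_glass, bowl from where it was at the start of the episode above 0.03 m or angle between any of oil_bottle, pepper_mill, preserve_jar, vase, candle_glass, bowl's own z axis and vertical above 0.5 rad).
It fails at once if a tin is tipped by more than 35 degrees (angle between any of tin_a, tin_b, tin_c's own z axis and vertical above 0.61 rad).
It fails at once if a tin is dropped (moves faster than 0.7 m/s with no finger on it) ((linear speed of tin_a above 0.7 m/s and contact force between the fingers and tin_a below 0.1 N) or (linear speed of tin_b above 0.7 m/s and contact force between the fingers and tin_b below 0.1 N) or (linear speed of tin_c above 0.7 m/s and contact force between the fingers and tin_c below 0.1 N)).
It also fails if it takes over 72 s, if anything falls off the work surface, if the arm or the gripper's body presses on something with over 40 N, if the wrist force passes 120 N, or if a joint passes its speed limit or range.

### The arm

A 6-joint arm with a two-finger parallel gripper is mounted at the origin on the work surface. World frame = base frame: x ahead of the robot, y to its left, z up, the work surface at z = 0. Lengths are in m, angles in degrees, forces in N, time in s.
With the tool pointing down it reaches from about 0.325 to 0.85 m from the base axis. Payload 15.5 kg.
Tool frame: the origin (TCP) lies midway between the tips of the shut fingers; the grasp point (between the pads) lies 19 mm behind it; z points along the fingers, y is the line along which they close (so a half turn about z gives the same grasp; the last joint's range is limited). The gripper opens to 91 mm and grips with 3 to 60 N. Pads are 32 mm wide; open, the fingers measure 118 mm over their backs; the gripper's body (76 mm by 178 mm) begins 60 mm behind the grasp point.
Start: joints at [-73.081, 28.281, 77.091, -0, 74.628, -5.472], TCP at [0.238, -0.578, 0.214] pointing down, gripper open.
Joint ranges: [-166.48, 166.48], [-47.26, 123.95], [12.59, 153.08], [-70.14, 250.14], [6.76, 159.57], [-176.63, 176.63]. Speed limits (degrees/s): [108.29, 108.29, 147.25, 172.46, 172.46, 172.46].

### API

Orientations are given as a 3x3 rotation matrix whose columns are the frame's x, y, z axes.
In Python, from bench import ctrl gives the robot as it stands. The module is installed in compiled form; this text tells all that it offers. Calls block until the motion is done:
- ctrl.goto(position, orientation): joint-space move of the TCP to a pose.
- ctrl.move_l(position, vel=0.15, ori=None, contact_N=None): straight line of the TCP; ori=None keeps the orientation; vel is the mean speed in m/s. With contact_N (N) it stops when the force on the tool has changed by that much, and returns True; else False.
- ctrl.movej(angles): joint-space move.
- ctrl.command_gripper(opening): opening from 0.0 (shut) to 1.0 (fully open); the grip force is fixed at half the most; returns when the fingers have stopped.
- ctrl.sleep(seconds).
- ctrl.ik(position, orientation): joint angles nearest the present ones, or None.
- ctrl.read_camera(name): name is "scene" or "top" or "wrist"; returns the picture (400x640x3 uint8, blue, green, red); there is no depth.
- ctrl.camera_params(name): a dict with "fx", "fy", "cx", "cy" (pixels), "pose" (4x4, takes a point from camera to world coordinates); the wrist camera has in their place "T_tool_cam" (4x4, takes a point from camera to tool coordinates, whose origin is the TCP and whose axes are the flange's). Camera axes: x right, y up, looking along -z (the intrinsics and any distortion apply to the point x, -y, -z); pixel columns grow to the right and rows downward; lengths in m; the calibration is good to about 2 mm. A picture is of the moment at which its call begins: read the wrist's pose just before it. camera_params takes no time and is no camera call.
A pose or a line that the arm cannot do raises ctrl.MotionError and nothing moves.
- ctrl.sign_off(): hands the job in; it is judged then, once.
Readings, each from a call of its own:
- ctrl.current_t(): time.
- ctrl.current_q(): joint angles.
- ctrl.current_dq(): joint speeds.
- ctrl.current_effort(): joint torques, N m.
- ctrl.current_tool_pos(): TCP position.
- ctrl.current_eef_rot(): TCP orientation.
- ctrl.current_contact_force(): force on the tool from outside, world axes, zero at the start.
- ctrl.current_wrist_torque(): the same for the moment, N m.
- ctrl.current_grip_width(): opening from 0.0 (shut) to 1.0 (fully open).
- ctrl.current_grasp_force(): force on a finger pad.
Only numpy, scipy, OpenCV 4.12 (cv2) and the standard library are available. Lean on these libraries where they do the work, as an engineer would, in place of code of your own. Each camera call takes 0.05 s, during which the arm holds its last target. There are 200 camera calls.

## Working session

There is one attempt and no reset: what is moved stays moved. The work goes in short steps, each a Python script; the robot and the scene stay as the last script left them, time stands still between calls to the robot, and variables do not carry over. Pictures are saved under pics/ and viewed, at most 10 in all, crops included, and the job is handed in when it is done.

```bash
mkdir -p pics; python3 - <<'E'
from bench import ctrl
import cv2
for n in("top","scene"):
    cv2.imwrite(f"pics/{n}0.png",ctrl.read_camera(n)); print(n,ctrl.camera_params(n))
print(ctrl.camera_params("wrist"),ctrl.current_eef_rot(),ctrl.current_t())
E
```

```text
top {'fx': 499.90541445567635, 'fy': 499.90541445567635, 'cx': 317.1338206716718, 'cy': 195.47090252011867, 'pose': array([[-0.0102025 ,  0.98691849, -0.16089688,  0.13763227],
       [-0.99994621, -0.00976927,  0.00348348, -0.00949865],
       [ 0.00186607,  0.16092376,  0.98696508,  1.80310655],
       [ 0.        ,  0.        ,  0.        ,  1.        ]])}
scene {'fx': 422.8739405491547, 'fy': 422.8739405491547, 'cx': 316.6861844407409, 'cy': 202.33491862969095, 'pose': array([[ 0.46422549, -0.5542557 ,  0.69086562,  1.43178727],
       [ 0.88570832,  0.29395998, -0.35931645, -0.49886352],
       [-0.00393365,  0.77870928,  0.6273726 ,  0.92766593],
       [ 0.        ,  0.        ,  0.        ,  1.        ]])}
{'fx': 331.6833465598911, 'fy': 331.6833465598911, 'cx': 320.90186710698293, 'cy': 195.56117831488444, 'T_tool_cam': array([[ 7.41047530e-04,  9.68951437e-01,  2.47250001e-01,
         7.07178530e-02],
       [ 9.99998986e-01, -4.17305082e-04, -1.36177317e-03,
         7.96625110e-04],
       [-1.21631339e-03,  2.47250760e-01, -9.68950764e-01,
        -1.71365242e-01],
       [ 0.00000000e+00,  0.00000000e+00,  0.00000000e+00,
         1.00000000e+00]])} [[ 9.24609817e-01  3.80915457e-01 -3.18229686e-04]
 [ 3.80915579e-01 -9.24609260e-01  1.01899377e-03]
 [ 9.39123654e-05 -1.06339029e-03 -9.99999430e-01]] 0.1
```

View pics/top0.png

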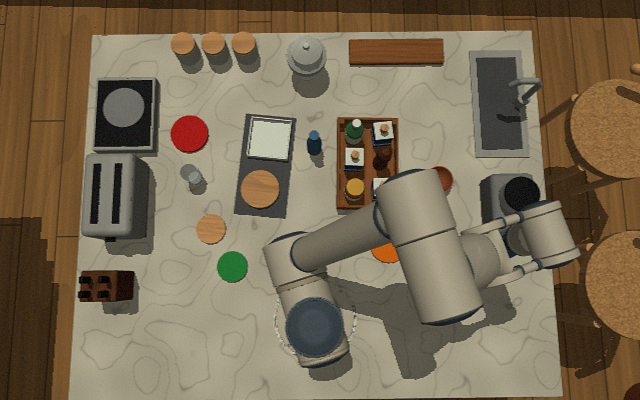

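View pics/scene0.png

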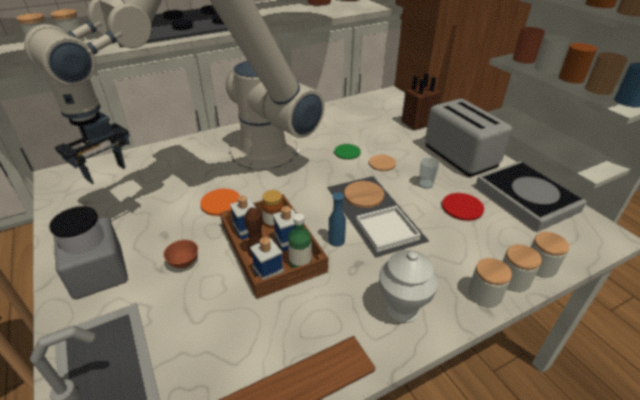

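The top view shows the mat with the board at (260,189) and the tray at (269,139). The crate is at about (367,163), with visible knobs near (383,128) and (354,154). A third tin, near (377,188), is partly hidden by the arm.
Board candidates:
- (260,189): wooden, on the mat, large
- (211,229): wooden, smaller
- (189,134): red
- (232,267): green
- (387,250): orange

I choose (260,189) because it is the larger of the wooden ones.

```bash
cat > h.py <<'E'
from bench import ctrl
import numpy as np, cv2
def cam(n):
    p=ctrl.camera_params(n)
    if n=="wrist":
        T=np.eye(4);T[:3,:3]=ctrl.current_eef_rot();T[:3,3]=ctrl.current_tool_pos();p["pose"]=T@p["T_tool_cam"]
    return p
def shot(n): p=cam(n); return ctrl.read_camera(n),p
def cast(p,uv,z):
    d=p["pose"][:3,:3]@[(uv[0]-p["cx"])/p["fx"],-(uv[1]-p["cy"])/p["fy"],-1]
    o=p["pose"][:3,3]; return (o+d*(z-o[2])/d[2]).round(4)
def R(a): # tool down, tool y axis (closing line) at world angle a-90deg
    c,s=np.cos(np.radians(a)),np.sin(np.radians(a)); return np.array([[c,s,0],[s,-c,0],[0,0,-1.]])
def load(): return np.array(ctrl.current_contact_force())
E
python3 - <<'E'
from h import *
p=cam("top")
for n,u,z in[("board",(260,189),.018),("tray",(269,139),.02),("smallboard",(211,229),.014),("k1",(383,128),.144),("k2",(354,154),.144),("c1",(337,117),.06),("c2",(397,117),.06),("c3",(337,210),.06),("vase",(315,135),.18),("mat",(249,114),.004),("mat",(296,118),.004),("mat",(235,212),.004),("mat",(285,217),.004)]: print(n,cast(p,u,z))
ctrl.goto([.48,-.19,.40],R(0)); print(ctrl.current_q(),load())
im,p=shot("wrist"); cv2.imwrite("pics/w1.png",im); np.save("w1.npy",p["pose"])
im,_=shot("top"); cv2.imwrite("pics/top1.png",im)
print(ctrl.current_t())
E
```

```text
board [0.4545 0.1911 0.018 ]
tray [0.6407 0.1592 0.02  ]
smallboard [0.3113 0.366  0.014 ]
k1 [ 0.641  -0.2443  0.144 ]
k2 [ 0.5501 -0.1425  0.144 ]
c1 [ 0.7094 -0.0906  0.06  ]
c2 [ 0.7073 -0.3082  0.06  ]
c3 [ 0.3693 -0.085   0.06  ]
vase [ 0.6079 -0.0102  0.18  ]
mat [0.7426 0.2361 0.004 ]
mat [0.7253 0.0602 0.004 ]
mat [0.3732 0.2826 0.004 ]
mat [0.3531 0.1013 0.004 ]
[-2.82862859e+01  1.16909807e+01  7.40166383e+01 -9.14884107e-03
  9.43318023e+01  6.17413029e+01] [ 0.5668002  -0.04107757 -0.30394873]
1.9917
```

View pics/w1.png

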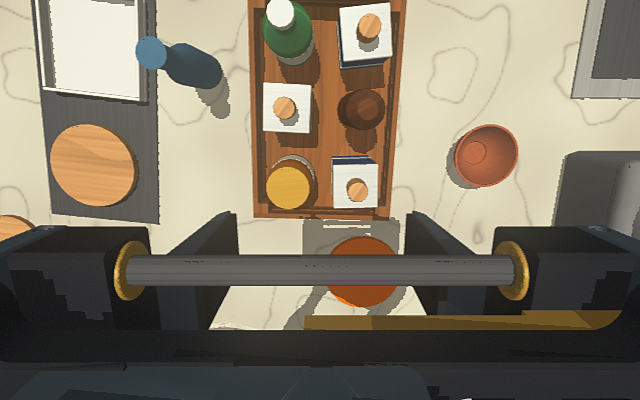

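The wrist view shows the three white lids with knobs at about (369,27), (284,107) and (357,189). The board is at (93,165), and the tray at (95,45) is cut off by the frame. I'll refine these with masks and make one close crop to check the board.

```bash
python3 - <<'E'
from h import *
im=cv2.imread("pics/w1.png"); p=cam("wrist"); p["pose"]=np.load("w1.npy")
hsv=cv2.cvtColor(im,cv2.COLOR_BGR2HSV)
print([hsv[y,x].tolist() for x,y in[(369,20),(284,102),(357,185),(350,15),(270,95),(345,200),(93,165)]])
lid=cv2.inRange(hsv,(0,0,110),(179,45,255))
for n,(x,y) in dict(A=(369,27),B=(284,107),C=(357,189)).items():
    m=np.zeros_like(lid); m[max(0,y-45):y+45,x-38:x+38]=255
    k=cv2.inRange(hsv,(5,75,150),(20,255,255))&m
    c=max(cv2.findContours(k,cv2.RETR_EXTERNAL,cv2.CHAIN_APPROX_NONE)[0],key=lambda c:cv2.contourArea(c) if cv2.pointPolygonTest(c,(x,y-3),True)>-8 else 0)
    (u,v),r=cv2.minEnclosingCircle(c)
    l=max(cv2.findContours(lid&m,cv2.RETR_EXTERNAL,cv2.CHAIN_APPROX_NONE)[0],key=cv2.contourArea)
    q=cv2.minAreaRect(l)
    print(n,"knob",(u,v,r),cast(p,(u,v),.138),"lid",q,cast(p,q[0],.110))
b=cv2.inRange(hsv,(5,75,80),(20,255,255)); b[:,150:]=0; b[:110]=0;b[212:]=0
c=max(cv2.findContours(b,cv2.RETR_EXTERNAL,cv2.CHAIN_APPROX_NONE)[0],key=cv2.contourArea)
e=cv2.fitEllipse(c); print("board",e,cast(p,e[0],.018))
cv2.imwrite("pics/crop1.png",cv2.resize(im[0:240,20:420],None,fx=2,fy=2))
t=cv2.imread("pics/top1.png");pt=cam("top");h=cv2.cvtColor(t,cv2.COLOR_BGR2HSV)
w=cv2.inRange(h,(0,0,150),(179,70,255));m=np.zeros_like(w);m[112:165,244:296]=255
mm=cv2.inRange(h[112:165,244:296],(0,0,0),(179,255,110))
c=max(cv2.findContours(w&m,cv2.RETR_EXTERNAL,cv2.CHAIN_APPROX_NONE)[0],key=cv2.contourArea);q=cv2.minAreaRect(c)
print("tray",q,cast(pt,q[0],.02))
k=cv2.inRange(h,(5,75,120),(20,255,255));k[:,:236]=0;k[:,284:]=0;k[:160]=0;k[215:]=0
c=max(cv2.findContours(k,cv2.RETR_EXTERNAL,cv2.CHAIN_APPROX_NONE)[0],key=cv2.contourArea);e=cv2.fitEllipse(c);print("board top",e,cast(pt,e[0],.018))
E
```

```text
[[16, 132, 232], [17, 130, 234], [16, 134, 231], [28, 14, 242], [30, 14, 242], [27, 20, 232], [15, 140, 219]]
A knob (369.16949462890625, 25.152542114257812, 12.180987358093262) [ 0.6498 -0.2488  0.138 ] lid ((366.010986328125, 31.604106903076172), (54.2790641784668, 52.02833938598633), 83.9909896850586) [ 0.6487 -0.2488  0.11  ]
B knob (283.4016418457031, 107.38524627685547, 10.928250312805176) [ 0.5551 -0.144   0.138 ] lid ((286.12738037109375, 107.44280242919922), (48.24979782104492, 48.49958419799805), 2.385944366455078) [ 0.5553 -0.1446  0.11  ]
C knob (357.29998779296875, 191.5, 10.312240600585938) [ 0.4459 -0.2402  0.138 ] lid ((354.4999694824219, 185.49998474121094), (42.99999237060547, 44.99999237060547), 90.0) [ 0.4479 -0.2392  0.11  ]
board ((93.39564514160156, 164.46670532226562), (77.97185516357422, 91.05496215820312), 122.3019027709961) [0.4635 0.1905 0.018 ]
tray ((268.71527099609375, 138.9188232421875), (40.507965087890625, 36.04900360107422), 5.90614128112793) [0.641  0.1603 0.02  ]
board top ((259.5855712890625, 188.45718383789062), (36.726043701171875, 37.5826530456543), 62.78770065307617) [0.4565 0.1926 0.018 ]
```

View pics/crop1.png

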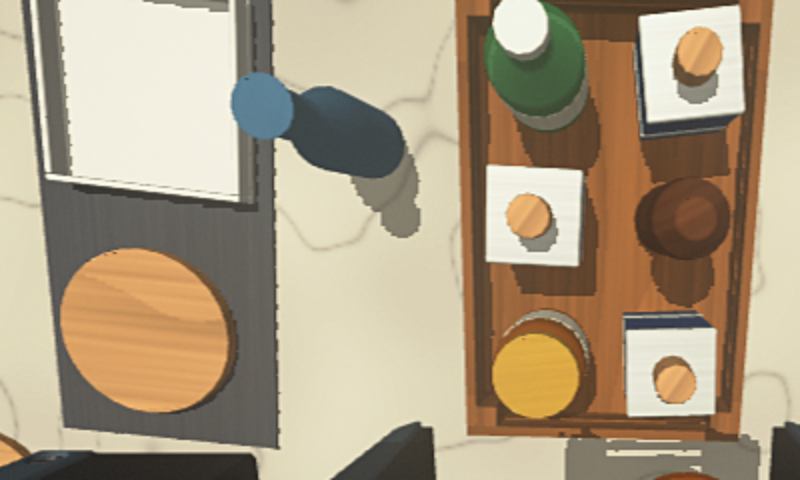

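The crop confirms the large plain wooden board on the dark mat, lying next to the tray. All three tins are clear to reach from above, so I'll weigh C first.

```bash
cat >> h.py <<'E'
TIN=dict(A=(.6487,-.2488),B=(.5552,-.1443),C=(.4467,-.2397))
BOARD=(.459,.1915); TRAY=(.641,.160); ZG=.118; HI=.335
def avg(): return np.mean([load()[2] for _ in range(10) if ctrl.sleep(.03) is None])
def pick(n):
    x,y=TIN[n]
    ctrl.goto([x,y,.25],R(0)); ctrl.command_gripper(.6)
    ctrl.move_l([x,y,.16],vel=.2); hit=ctrl.move_l([x,y,ZG],vel=.06,contact_N=8)
    z0=avg(); zc=ctrl.current_tool_pos()[2]; ctrl.command_gripper(0.0)
    w,f=ctrl.current_grip_width(),ctrl.current_grasp_force()
    ctrl.move_l([x,y,zc+.03],vel=.08); ctrl.sleep(.3); z1=avg()
    print(n,"hit",hit,"z",zc,"width mm",w*91,"force",f,"load",z0-z1,"t",ctrl.current_t()); return z0-z1,zc
def put(xy,z):
    x,y=xy
    ctrl.move_l([x,y,z+.012],vel=.12); ctrl.sleep(.2)
    c=ctrl.move_l([x,y,z-.003],vel=.03,contact_N=1.2)
    print("put contact",c,np.round(ctrl.current_tool_pos(),4)); ctrl.command_gripper(.6); ctrl.sleep(.2)
    ctrl.move_l([x,y,z+.06],vel=.15)
def carry(n,xy,z):
    ctrl.move_l([*TIN[n],HI],vel=.25); ctrl.move_l([*xy,HI],vel=.3); put(xy,z)
E
python3 - <<'E'
from h import *
print(pick("C")); im,_=shot("scene"); cv2.imwrite("pics/s1.png",im[100:340,140:460])
E
```

```text
C hit False z 0.11818237568798284 width mm 27.278423179912835 force 29.999624490737915 load nan t 6.875
(np.float64(nan), np.float64(0.11818237568798284))
  return _methods._mean(a, axis=axis, dtype=dtype,
  ret = ret.dtype.type(ret / rcount)
```

View pics/s1.png

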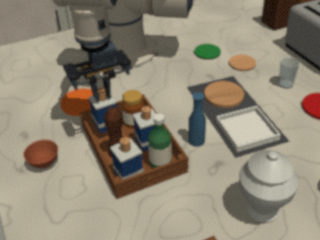

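The crop shows tin C gripped upright by its knob just above the crate, with everything else undisturbed. My averaging came back empty because `sleep` doesn't return None, so I'll fix that and read the weight now.

```bash
python3 - <<'E'
s=open('h.py').read()
i=s.index("def avg"); j=s.index("\n",i)
s=s[:i]+"""def avg():
    v=[]
    for _ in range(10): v.append(load()[2]); ctrl.sleep(.03)
    return np.mean(v)"""+s[j:]
open('h.py','w').write(s)
from h import *
print(avg(),load(),ctrl.current_wrist_torque(),ctrl.current_t())
E
```

```text
-1.8721042008052087 [-0.46012631  0.00823741 -1.10106058] [-0.02178866 -0.03611646  0.00774933] 7.2583
```

```bash
python3 - <<'E'
from h import *
v=[]
for _ in range(30): v.append(load()[2]); ctrl.sleep(.02)
print(np.mean(v),np.std(v))
x,y=TIN["C"]
if -2.75<np.mean(v)<-1: 
    carry("C",TRAY,ZG+.001)
    print("base",avg(),ctrl.current_t())
    im,_=shot("wrist"); cv2.imwrite("pics/w2.png",im)
E
```

```text
-1.89856580181392 0.6003706504740841
put contact True [0.641  0.1602 0.1185]
base -0.04457869906410424 14.4583
```

View pics/w2.png

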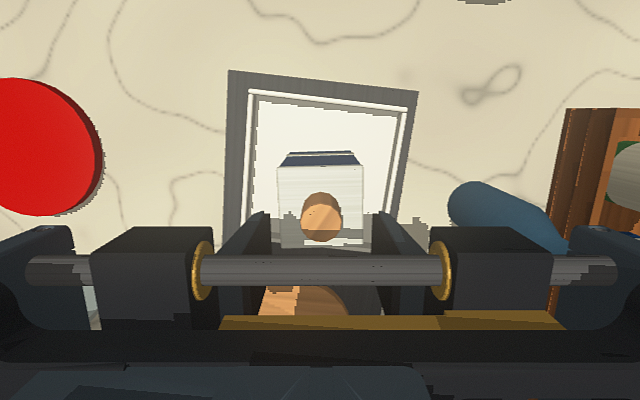

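The tin stands upright in the tray, roughly centred, at about (320,200). It weighs 1.85 N, so it is the empty one. Next is B, where the load decides what I do with it.

```bash
python3 - <<'E'
from h import *
ctrl.move_l([*TRAY,.3],vel=.25)
w,zc=pick("B")
if w>4.5: carry("B",BOARD,zc+.010); n="B"
elif 2.7<w<4.3:
    put(TIN["B"],zc); ctrl.move_l([*TIN["B"],.27],vel=.2)
    w,zc=pick("A")
    if w>4.7: carry("A",BOARD,zc+.010)
print(w,ctrl.current_t())
x,y,z=ctrl.current_tool_pos(); ctrl.move_l([x,y,.3],vel=.2)
im,_=shot("wrist"); cv2.imwrite("pics/w3.png",im)
im,_=shot("scene"); cv2.imwrite("pics/s3.png",im)
E
```

```text
B hit False z 0.1182018208827467 width mm 27.252229088840345 force 29.999525249004364 load 5.493366297671348 t 20.05
put contact True [0.4589 0.1917 0.1276]
5.493366297671348 26.025
```

View pics/w3.png

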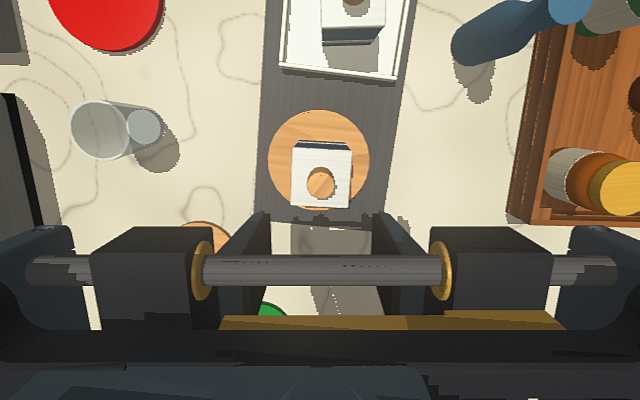

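View pics/s3.png

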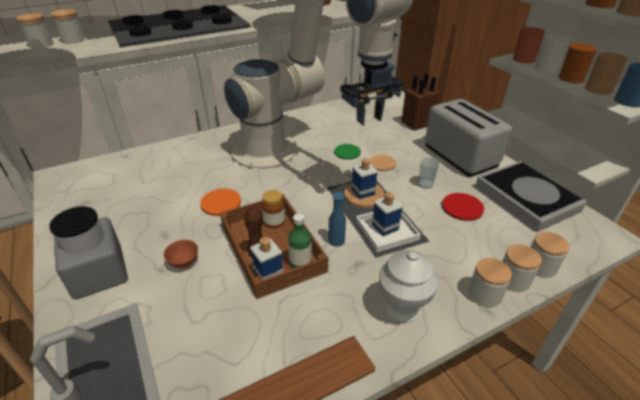

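The wrist view shows the 5.5 N tin, the full one, standing on the board at about (320,175). The scene view shows the empty tin in the tray and the third tin in the crate. I'll check the centring on the board numerically.

```bash
python3 - <<'E'
from h import *
im=cv2.imread("pics/w3.png");p=cam("wrist");h=cv2.cvtColor(im,cv2.COLOR_BGR2HSV)
k=cv2.inRange(h,(5,75,120),(20,255,255));k[:105]=0;k[200:]=0;k[:,:262]=0;k[:,376:]=0
c=max(cv2.findContours(k,cv2.RETR_EXTERNAL,cv2.CHAIN_APPROX_NONE)[0],key=cv2.contourArea)[:,0]
P=np.array([cast(p,u,.018)[:2] for u in cv2.convexHull(c)[:,0] if u[1]<180])
s=np.linalg.lstsq(np.c_[2*P,np.ones(len(P))],(P**2).sum(1),rcond=None)[0]
print("board",s[:2],"r",np.sqrt(s[2]+s[:2]@s[:2]),"knob",cast(p,(321,184),.154))
E
```

```text
board [0.46034688 0.19379772] r 0.06995505277329248 knob [0.4596 0.1903 0.154 ]
```

The tin is within about 4 mm of the board's centre, so I'm handing in.

```bash
python3 -c "
from bench import ctrl
print(ctrl.sign_off())"
```

```text
the job is handed in; nothing more can be done
None
```

The job is handed in: the full tin (about 5.5 N) stands about 4 mm from the board's centre, the empty one (about 1.9 N) is in the white tray, and the third, never lifted and so part used by elimination, is still in the crate.

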